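Clear the dry caps into the basket and hang it up

TASK

The washed bottle caps on the raised draining tray are dry and clean, so keep your fingers off them. Set the wire basket down squarely at the tray's open end with its near rim just under the lip, clear both channels by pushing their caps together off that end into the basket with the straightedge, and stand the straightedge back on the tray. Then hang the basket with all the caps in it by its handle on both prongs of the hook stand, leaving the other things on the bench alone.

Things in the scene. Friction and masses are not known exactly. Their poses are not given: they have to be found in the camera images.
- tray: Fixed steel draining tray on legs; origin on the bench under it. Floor 85 mm up (plate 3 mm thick), inside 180 mm wide (x) and 310 mm long (y); a middle rib, 4 mm thick and 20 high, makes two channels 88 mm wide, centred at x = -46 and +46 mm. Walls 30 mm high, 3 thick, on both long sides and at the -y end; the +y end is open, no rim; the legs stand 74 mm back from it.
- tray_lip (a point): Middle of the tray's open edge (the lip), at floor height, with the tray's axes: +y points out over the edge, x runs along it. The basket stands right when its origin is 74 mm along +y from here (6 mm of it under the lip) and 0 along x.
- straightedge: Loose pusher, 0.12 kg: aluminium angle 74 mm long (x) standing on its foot, black handle upright. Origin: underside, on the handle's axis. Upright blade 35 mm high, front face 16 mm ahead (+y); foot 4 mm thick, from there to 18 mm behind the origin. Handle 30 mm (x) by 18 mm (y), top at 90 mm: gripped across y 62 mm above the underside, the fingertips clear blade and caps.
- basket: Loose open wire basket, about 0.32 kg empty, origin at the centre of its underside: outside 220 mm along x, 160 mm along y, rim 60 mm high, walls and floor 4 mm. A rigid arch handle rises from the middles of its two short sides (x = -108 and +108 mm, y = 0) to a level bar along x.
- basket_bar (a point): Middle of the basket's handle bar, 155 mm above the basket's underside, on the basket's axes. A plastic grip 50 mm long (along x), 14 x 14 mm, sits here; on either side of it the bare 8 mm bar is free out to 78 mm from the middle.
- hook_stand: Fixed white stand; origin on the bench under the front face of its upright panel (110 mm wide, 12 mm thick, top at 227 mm; foot plate 200 mm wide, 12 mm high, 20 mm to the front, 80 mm to the back). Two steel prongs 8 mm thick at x = -42 and +42 mm stick out 126 mm towards -y at about 205 mm height; their tips turn up.
- hook_seat (a point): Where the middle of the basket's bar rests when hung: midway between the prongs, 95 mm in front of the panel, 205 mm above the bench, with the stand's axes (-y out along the prongs, x across). The prong tips are 31 mm out along -y from here, their tops 14 mm higher. The bar enters over the tips from -y, the prongs passing under the bar and over the basket's rim.
- cap1: Loose blue plastic screw cap, a solid-looking ribbed disc 38 mm in diameter and 25 mm high, 15 g, smooth and slippery, lying flat on the tray. Origin at its centre. May be absent.
- cap2: Loose blue plastic screw cap, a solid-looking ribbed disc 38 mm in diameter and 25 mm high, 15 g, smooth and slippery, lying flat on the tray. Origin at its centre. May be absent.
- cap3: Loose blue plastic screw cap, a solid-looking ribbed disc 38 mm in diameter and 25 mm high, 15 g, smooth and slippery, lying flat on the tray. Origin at its centre. May be absent.
- cap4: Loose blue plastic screw cap, a solid-looking ribbed disc 38 mm in diameter and 25 mm high, 15 g, smooth and slippery, lying flat on the tray. Origin at its centre. May be absent.
- cap5: Loose blue plastic screw cap, a solid-looking ribbed disc 38 mm in diameter and 25 mm high, 15 g, smooth and slippery, lying flat on the tray. Origin at its centre. May be absent.
- cap6: Loose blue plastic screw cap, a solid-looking ribbed disc 38 mm in diameter and 25 mm high, 15 g, smooth and slippery, lying flat on the tray. Origin at its centre. May be absent.
- cap7: Loose blue plastic screw cap, a solid-looking ribbed disc 38 mm in diameter and 25 mm high, 15 g, smooth and slippery, lying flat on the tray. Origin at its centre. May be absent.
- cap8: Loose blue plastic screw cap, a solid-looking ribbed disc 38 mm in diameter and 25 mm high, 15 g, smooth and slippery, lying flat on the tray. Origin at its centre. May be absent.
- wash_bottle: Bystander: white squeeze bottle with a yellow spout, 66 mm in diameter, 185 mm high, origin under its middle; leave it alone.
- tube_rack: Bystander: red tube rack 75 x 200 x 50 mm, 95 mm with its tubes, origin under its middle; leave it alone.
- reagent_bottle: Bystander: glass bottle with a blue cap, 70 mm in diameter, 150 mm high, origin under its middle; leave it alone.
Mind the look-alikes: they are no part of the job. What is shaped like the cap5 but pink or red is not meant. What is shaped like the cap8 but brown is not meant.

How it is judged:
By the outcome, as a careful person would: the job done as asked, in the order asked, and still so for the second after the job is handed in, with the robot touching nothing.
Of cap1, cap2, cap3, cap4, cap5, cap6, cap7, cap8 only 5 to 8 are there at a start; the rules pass over those that are not, and their reading is None.
At some moment in a run one of cap1, cap2, cap3, cap4, cap5, cap6, cap7, cap8 may be knocked a few centimetres aside while the robot is not near it.
It also fails if it takes over 176 s, if anything falls off the work surface, if the arm or the gripper's body presses on something with over 40 N, if the wrist force passes 120 N, or if a joint passes its speed limit or range.

ROBOT

A 7-joint arm with a two-finger parallel gripper is mounted at the origin on the work surface. World frame = base frame: x ahead of the robot, y to its left, z up, the work surface at z = 0. Lengths are in m, angles in degrees, forces in N, time in s.
With the tool pointing down it reaches from about 0.4 to 0.85 m from the base axis. Payload 10.4 kg.
Tool frame: the origin (TCP) lies midway between the tips of the shut fingers; the grasp point (between the pads) lies 19 mm behind it; z points along the fingers, y is the line along which they close (so a half turn about z gives the same grasp; the last joint's range is limited). The gripper opens to 87 mm and grips with 3 to 60 N. Pads are 19 mm wide; open, the fingers measure 117 mm over their backs; the gripper's body (75 mm by 190 mm) begins 51 mm behind the grasp point.
Start: joints at [-66.326, 19.034, -3.707, 83.658, 1.238, 77.344, -5.071], TCP at [0.264, 0.567, 0.223] pointing down, gripper open.
Joint ranges: [-148.97, 148.97], [-28.65, 121.19], [-84.17, 76.75], [9.2, 138.47], [-72.65, 252.65], [3.7, 117.97], [-149.18, 149.18]. Speed limits (degrees/s): [127.2, 127.2, 159.86, 159.86, 180, 180, 180].

INTERFACE

Orientations are given as a 3x3 rotation matrix whose columns are the frame's x, y, z axes.
In Python, from cell import robot gives the robot as it stands.
- The arm moves only by the tool drive_tool, never from a script. Its argument "targets" is a list of rows, each an object with "jaw": the opening, from 0 (shut) to 1 (fully open); "xyz": the shift along the world's x, y, z in normalised numbers (1 is 800 mm), a list of three; "delta_rot": the turn, a rotation vector about the world's x, y, z in shares of pi/2 rad (1.0 is pi/2 rad), a list of three. In form: [{"jaw": jaw, "xyz": [x, y, z], "delta_rot": [ax, ay, az]}, ...]. A call has 1 to 20 rows; each row is the pose to reach, as a shift and turn from the pose commanded when the call began; what a row does not reach only later rows make up. A row lasts 1/8 s, in which the tool goes at most 62.5 mm and 10.7 degrees, less where a joint would pass 70% of its speed; a pose out of reach is approached as far as the arm can. No shift or turn number may pass 1 either way. A call with a gripper value outside its range is refused whole. The fingers move at their own pace and stop on an object; "grip_force" is the grip in N (left out, the last holds). Time passes only in rows, so rows that repeat a pose let the fingers close. It gives the time, the measured TCP pose, the force, the opening and the grip force at its end, in the units of the state.
- robot.state(): the state, without advancing time (a new reading comes with each control period).
- robot.capture(name): name is "scene" or "top"; returns the picture (400x640x3 uint8, red, green, blue); there is no depth.
- robot.camera_model(name): a dict with "fx", "fy", "cx", "cy" (pixels), "dist_coeffs" ([k1, k2, p1, p2, k3] as OpenCV has them; the pictures are not rectified), "T" (4x4, takes a point from camera to world coordinates). Camera axes: x right, y down, z forward; pixel columns grow to the right and rows downward; lengths in m; the calibration is good to about 2 mm. A picture is of the moment at which its call begins. camera_model takes no time and is no camera call.
- robot.finish_job(): hands the job in; it is judged then, once.
The state is a dict: "time_s": time; "q": joint angles; "joint_vel": joint speeds; "tau": joint torques, N m; "tool_pos": TCP position; "tcp_rot": TCP orientation; "ft_force": force on the tool from outside, world axes, zero at the start; "torque": the same for the moment, N m; "finger_gap": finger opening in m; "grasp_force": force on a finger pad.
Only numpy, scipy, OpenCV 4.12 (cv2) and the standard library are available. Lean on these libraries where they do the work, as an engineer would, in place of code of your own. Each camera call takes 0.05 s, during which the arm holds its last target. There are 200 camera calls.

## Working session

There is one attempt and no reset: what is moved stays moved. The work goes in short steps, Python scripts to look and compute and a tool call to move; the robot and the scene stay as the last step left them, time stands still between calls to the robot, and variables do not carry over. Pictures are saved under pics/ and viewed, at most 14 in all, crops included, and the job is handed in when it is done.

Besides the shell and the picture viewer there is one more tool, called after ">>>" as a command line: name --argument value ..., lists and objects as JSON in quotes. drive_tool: Moves the arm, as the interface text tells. Its arguments: {"type":"object","properties":{"targets":{"type":"array"},"grip_force":{"type":"number"}},"required":["targets"]}

```bash
mkdir -p pics; ls; cat > h.py <<'E'
import numpy as np, cv2
from cell import robot
def ray(n,u,v):
    m=robot.camera_model(n);K=np.array([[m['fx'],0,m['cx']],[0,m['fy'],m['cy']],[0,0,1]])
    p=cv2.undistortPoints(np.array([[[u,v]]],float),K,np.array(m['dist_coeffs']))[0,0]
    T=np.array(m['T']);return T[:3,3],T[:3,:3]@np.array([p[0],p[1],1])
def onz(n,u,v,z):
    o,d=ray(n,u,v);return o+d*(z-o[2])/d[2]
def proj(n,P):
    m=robot.camera_model(n);K=np.array([[m['fx'],0,m['cx']],[0,m['fy'],m['cy']],[0,0,1]])
    T=np.linalg.inv(np.array(m['T']));r=cv2.Rodrigues(T[:3,:3])[0]
    return cv2.projectPoints(np.array(P,float).reshape(-1,1,3),r,T[:3,3],K,np.array(m['dist_coeffs']))[0][:,0]
def snap(n,f):
    im=robot.capture(n);cv2.imwrite(f'pics/{f}.png',im[:,:,::-1]);return im
E
python3 - <<'E'
from h import *
for n in('scene','top'):
    snap(n,n+'0');m=robot.camera_model(n);print(n,m['fx'],np.round(m['T'],3).tolist())
s=robot.state();print(s['tool_pos'],s['tcp_rot'],s['time_s'],s['finger_gap'])
E
```

```text
pics
scene 384.11226377926636 [[0.07, 0.771, -0.633, 1.25], [0.998, -0.06, 0.036, -0.019], [-0.01, -0.634, -0.773, 0.948], [0.0, 0.0, 0.0, 1.0]]
top 388.72222486111434 [[0.0, -0.981, 0.196, 0.349], [-1.0, -0.003, -0.015, 0.043], [0.015, -0.196, -0.98, 1.33], [0.0, 0.0, 0.0, 1.0]]
[0.26370346 0.56625891 0.22182244] [[-9.06523803e-01  4.22154408e-01 -4.99837481e-04]
 [ 4.22154701e-01  9.06523021e-01 -1.19239399e-03]
 [-5.02601966e-05 -1.29194228e-03 -9.99999164e-01]] 0.1 0.08717473710689382
```

View pics/scene0.png

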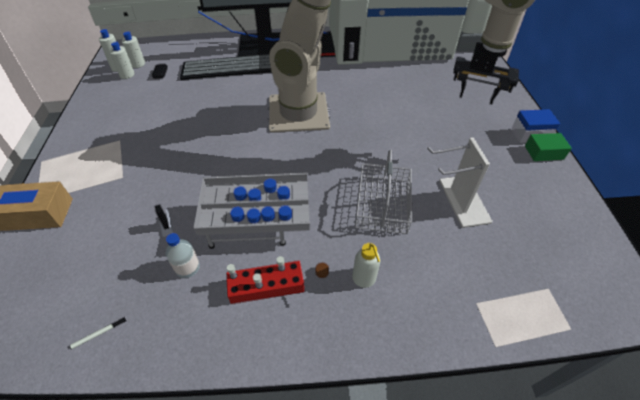

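View pics/top0.png

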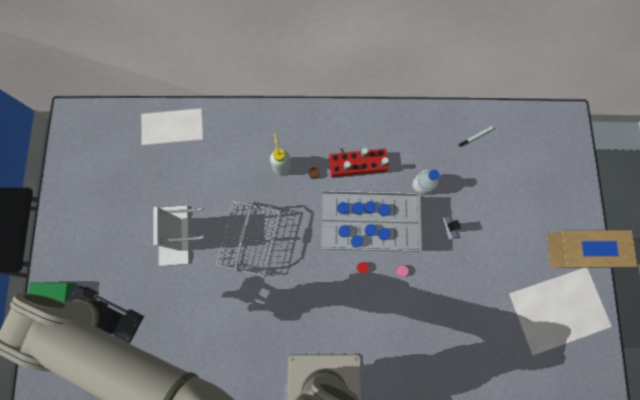

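Scene: tray centred near top (370,222), its open end to the left (+y world). The basket is at (262,238), the hook stand at (173,235) with prongs towards the tray, and the straightedge at (452,227) on the bench. There are 8 blue caps on the tray. Red (363,268), pink (402,271) and brown (314,173) discs are on the bench and are look-alikes. Enlarging to confirm.

```bash
python3 - <<'E'
import cv2
a=cv2.imread('pics/top0.png');b=cv2.imread('pics/scene0.png')
cv2.imwrite('pics/c1.png',cv2.resize(a[140:290,305:475],None,fx=4.7,fy=4,interpolation=2)[:600,:800])
cv2.imwrite('pics/c1.png',cv2.resize(a[180:280,310:470],None,fx=5,fy=5,interpolation=2))
cv2.imwrite('pics/c2.png',cv2.resize(a[180:290,145:325],None,fx=4.4,fy=4.4,interpolation=2))
cv2.imwrite('pics/c3.png',cv2.resize(b[130:260,140:340],None,fx=4,fy=4,interpolation=2))
cv2.imwrite('pics/c4.png',cv2.resize(b[130:260,330:530],None,fx=4,fy=4,interpolation=2))
E
```

```text
(no output)
```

View pics/c1.png

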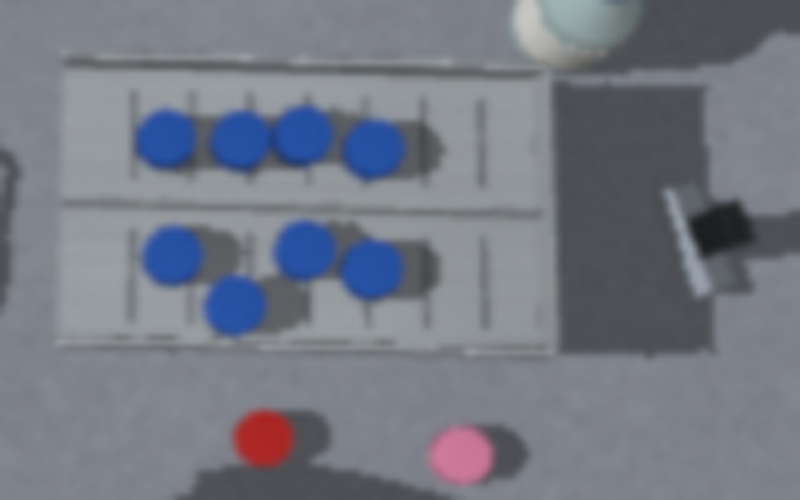

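View pics/c2.png

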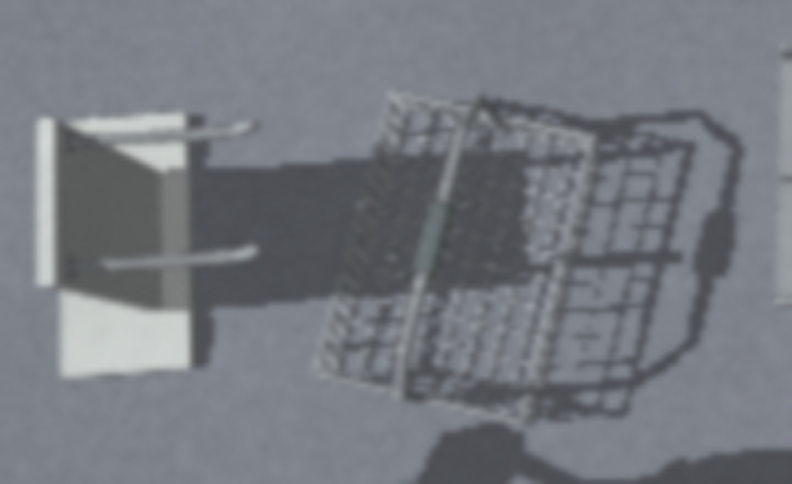

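View pics/c3.png

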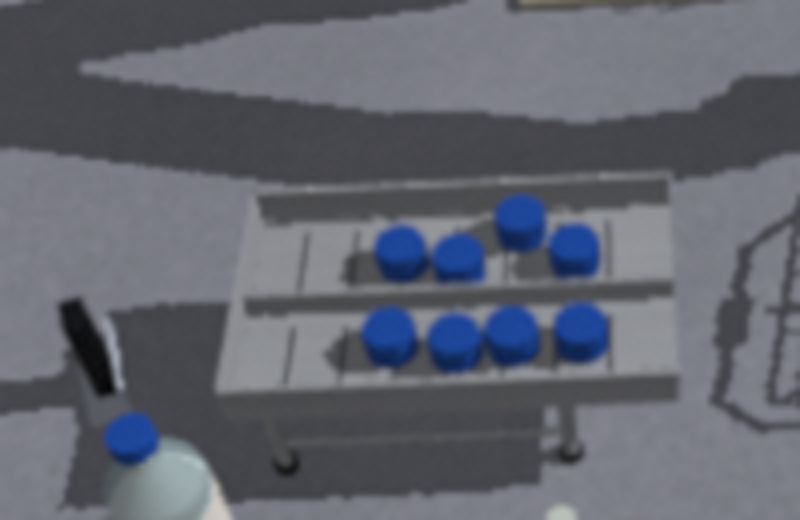

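View pics/c4.png

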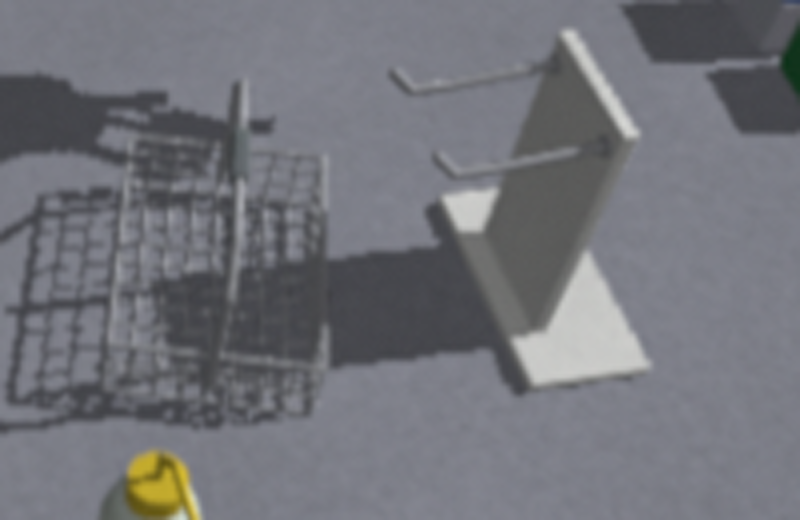

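c1: 8 blue caps on the tray (two rows of 4); the red and pink discs lie on the bench. The straightedge blade runs from (443.6,218) to (450.6,239) with the black handle top at (454.4,225.6). c2: basket grip at (243,234), prong tips at (202,209) and (202,237). Now for positions.

```bash
python3 - <<'E'
from h import *
np.set_printoptions(precision=4,suppress=True)
T=cv2.imread('pics/top0.png')
def p(l,n,u,v,z): r=onz(n,u,v,z);print(l,r);return r
a=p('wallL far',*('top',322.4,192),.115);b=p('wallL near','top',321.4,249.3,.115)
c=p('back far','top',420.4,194.3,.115);d=p('back near','top',421,250.6,.115)
print('tray dir',np.degrees(np.arctan2(*((a+b-c-d)[:2]))),np.degrees(np.arctan2((a-b)[1],(a-b)[0])),(a+b)/2,(c+d)/2)
# scene check lip
for u,v in((306.8,173.5),(309,224),(203.5,176.5),(194,227)):p('scene walltop',*('scene',u,v),.115)
p('se top0','top',443.6,218,.035);p('se1','top',450.6,239,.035);p('handle top','top',454.4,225.6,.09);p('handle scene','scene',157.5,207,.09)
p('grip top','top',243.2,233.9,.162);p('grip sc','scene',390,167.5,.162)
for l,u,v in(('bar far',251.5,207),('bar near',236.2,268)):p(l,'top',u,v,.155)
for l,x,y in(('rimA',390,97),('rimB',590,137),('rimC',525,418),('rimD',322,372)):p(l,'top',x/4.4+145,y/4.4+180,.06)
p('panel','top',155.2,206.8,.227);p('panel','top',155.2,245.5,.227)
p('panel back foot?','top',187.2,205.5,.012);p('foot','top',188,263.5,.012)
p('tipF','top',202.3,208.9,.215);p('tipN','top',201.8,237.3,.215)
p('tipF sc','scene',330+393/4,130+72/4,.219);p('tipN sc','scene',330+438/4,130+155/4,.219)
p('elbowF','scene',330+413/4,130+90/4,.205);p('elbowN','scene',330+458/4,130+175/4,.205)
p('paneltopF','scene',330+632/4,130+132/4,.227);p('paneltopN','scene',330+565/4,130+32/4,.227)
p('footfront','scene',330+442/4,130+198/4,.012);p('footfront','scene',330+532/4,130+385/4,.012)
hsv=cv2.cvtColor(T,cv2.COLOR_BGR2HSV);m=cv2.inRange(hsv,(105,150,80),(125,255,255))
n,_,st,ce=cv2.connectedComponentsWithStats(m)
for s,e in zip(st[1:],ce[1:]):
  if s[4]>30 and 320<e[0]<440:print('blue',e,onz('top',*e,.108),s[4])
print('wash');p('w','top',280,155,.15);p('reag','top',434,174,.15)
E
```

```text
wallL far [0.6294 0.0039 0.115 ]
wallL near [0.4462 0.0076 0.115 ]
back far [ 0.623  -0.3121  0.115 ]
back near [ 0.4422 -0.3046  0.115 ]
tray dir 0.9473656208045375 -1.159512496629717 [0.5378 0.0057 0.115 ] [ 0.5326 -0.3083  0.115 ]
scene walltop [0.453  0.0105 0.115 ]
scene walltop [0.6402 0.0052 0.115 ]
scene walltop [ 0.4399 -0.2999  0.115 ]
scene walltop [ 0.6269 -0.305   0.115 ]
se top0 [ 0.5587 -0.4108  0.035 ]
se1 [ 0.4872 -0.43    0.035 ]
handle top [ 0.5249 -0.4253  0.09  ]
handle scene [ 0.5276 -0.4314  0.09  ]
grip top [0.4883 0.2444 0.162 ]
grip sc [0.4927 0.248  0.162 ]
bar far [0.5721 0.2231 0.155 ]
bar near [0.3869 0.2629 0.155 ]
rimA [0.6068 0.2976 0.06  ]
rimB [0.5765 0.1459 0.06  ]
rimC [0.368  0.1896 0.06  ]
rimD [0.4009 0.3392 0.06  ]
panel [0.5582 0.4901 0.227 ]
panel [0.4467 0.4812 0.227 ]
panel back foot? [0.6039 0.4669 0.012 ]
foot [0.406  0.4517 0.012 ]
tipF [0.5547 0.357  0.215 ]
tipN [0.4718 0.3537 0.215 ]
tipF sc [0.4801 0.3513 0.219 ]
tipN sc [0.562  0.3601 0.219 ]
elbowF [0.4847 0.3677 0.205 ]
elbowN [0.5682 0.3757 0.205 ]
paneltopF [0.5578 0.495  0.227 ]
paneltopN [0.4557 0.4831 0.227 ]
footfront [0.416 0.457 0.012]
footfront [0.6101 0.472  0.012 ]
blue [433.4853 174.2941] [ 0.692  -0.3611  0.108 ] 68
blue [342.8571 207.5604] [ 0.5801 -0.0617  0.108 ] 91
blue [363.765 207.305] [ 0.5811 -0.1289  0.108 ] 200
blue [384.2371 209.4021] [ 0.5745 -0.1946  0.108 ] 97
blue [370.5714 229.7551] [ 0.5087 -0.1488  0.108 ] 98
blue [344.1304 230.663 ] [ 0.5057 -0.0648  0.108 ] 92
blue [383.8725 233.3922] [ 0.4972 -0.1908  0.108 ] 102
blue [356.7766 240.5851] [ 0.4743 -0.1043  0.108 ] 94
wash
w [0.7412 0.1391 0.15  ]
reag [ 0.6811 -0.3489  0.15  ]
```

Careful with the scale: shifts go in shares of 800 mm and turns go in shares of pi/2 rad. That gives: -0.3205 m / 0.8 = -0.4006, 0.226 m / 0.8 = 0.2825, 0.23 rad / 1.5708 = 0.1464.

>>> drive_tool --targets '[{"jaw":1,"xyz":[0,0,0.05],"delta_rot":[0,0,0]},{"jaw":1,"xyz":[0,0,0.1],"delta_rot":[0,0,0]},{"jaw":1,"xyz":[0.025,-0.0375,0.1],"delta_rot":[0,0,0]},{"jaw":1,"xyz":[0.0625,-0.0875,0.1],"delta_rot":[0,0,0.0318]},{"jaw":1,"xyz":[0.1,-0.1375,0.1],"delta_rot":[0,0,0.0637]},{"jaw":1,"xyz":[0.1375,-0.1875,0.1],"delta_rot":[0,0,0.0955]},{"jaw":1,"xyz":[0.175,-0.2375,0.1],"delta_rot":[0,0,0.1273]},{"jaw":1,"xyz":[0.2125,-0.3,0.1],"delta_rot":[0,0,0.1464]},{"jaw":1,"xyz":[0.25,-0.35,0.1],"delta_rot":[0,0,0.1464]},{"jaw":1,"xyz":[0.275,-0.3875,0.1],"delta_rot":[0,0,0.1464]},{"jaw":1,"xyz":[0.2825,-0.4006,0.0875],"delta_rot":[0,0,0.1464]},{"jaw":1,"xyz":[0.2825,-0.4006,0.05],"delta_rot":[0,0,0.1464]},{"jaw":1,"xyz":[0.2825,-0.4006,0.0125],"delta_rot":[0,0,0.1464]},{"jaw":1,"xyz":[0.2825,-0.4006,-0.0375],"delta_rot":[0,0,0.1464]},{"jaw":1,"xyz":[0.2825,-0.4006,-0.0375],"delta_rot":[0,0,0.1464]}]' --grip_force 25

```text
time_s: 1.98
tool_pos: [0.4873, 0.2462, 0.1894]
tcp_rot: [[-0.979, 0.203, -0.005], [0.203, 0.979, -0.003], [0.005, -0.004, -1.0]]
ft_force: [-0.4, -0.1, 0.8]
finger_gap: 0.0871
grasp_force: 0.0
```

Scaled: -0.056 m / 0.8 = -0.07, -0.04 m / 0.8 = -0.05.

>>> drive_tool --targets '[{"jaw":1,"xyz":[0.0013,0,-0.025],"delta_rot":[0,0,0]},{"jaw":1,"xyz":[0.0013,0,-0.05],"delta_rot":[0,0,0]},{"jaw":1,"xyz":[0.0013,0,-0.07],"delta_rot":[0,0,0]},{"jaw":1,"xyz":[0.0013,0,-0.07],"delta_rot":[0,0,0]},{"jaw":0,"xyz":[0.0013,0,-0.07],"delta_rot":[0,0,0]},{"jaw":0,"xyz":[0.0013,0,-0.07],"delta_rot":[0,0,0]},{"jaw":0,"xyz":[0.0013,0,-0.07],"delta_rot":[0,0,0]},{"jaw":0,"xyz":[0.0013,0,-0.07],"delta_rot":[0,0,0]},{"jaw":0,"xyz":[0.0013,0,-0.07],"delta_rot":[0,0,0]},{"jaw":0,"xyz":[0.0013,0,-0.07],"delta_rot":[0,0,0]},{"jaw":0,"xyz":[0.0013,0,-0.07],"delta_rot":[0,0,0]},{"jaw":0,"xyz":[0.0013,0,-0.07],"delta_rot":[0,0,0]}]' --grip_force 25

```text
time_s: 3.48
tool_pos: [0.4909, 0.2463, 0.1366]
tcp_rot: [[-0.979, 0.204, 0.0], [0.204, 0.979, 0.0], [-0.0, 0.0, -1.0]]
ft_force: [1.2, 3.2, 1.2]
finger_gap: 0.0147
grasp_force: 1.5
```

Scaled: -0.146 m / 0.8 = -0.1825, 0.052 m / 0.8 = 0.065, 0.183 rad / 1.5708 = 0.1165.

>>> drive_tool --targets '[{"jaw":0,"xyz":[0,0,0],"delta_rot":[0,0,0]},{"jaw":0,"xyz":[0,0,0],"delta_rot":[0,0,0]},{"jaw":0,"xyz":[0,0,0.0063],"delta_rot":[0,0,0]},{"jaw":0,"xyz":[0,0,0.0125],"delta_rot":[0,0,0]},{"jaw":0,"xyz":[0,0,0.0125],"delta_rot":[0,0,0]},{"jaw":0,"xyz":[0.0063,-0.0188,0.0125],"delta_rot":[0,0,0.0191]},{"jaw":0,"xyz":[0.0125,-0.0438,0.0125],"delta_rot":[0,0,0.0446]},{"jaw":0,"xyz":[0.025,-0.075,0.0125],"delta_rot":[0,0,0.07]},{"jaw":0,"xyz":[0.0375,-0.1063,0.0125],"delta_rot":[0,0,0.0955]},{"jaw":0,"xyz":[0.05,-0.1375,0.0125],"delta_rot":[0,0,0.1165]},{"jaw":0,"xyz":[0.06,-0.1625,0.0125],"delta_rot":[0,0,0.1165]},{"jaw":0,"xyz":[0.065,-0.1825,0.0125],"delta_rot":[0,0,0.1165]},{"jaw":0,"xyz":[0.065,-0.1825,0.0125],"delta_rot":[0,0,0.1165]},{"jaw":0,"xyz":[0.065,-0.1825,0.0125],"delta_rot":[0,0,0.1165]},{"jaw":0,"xyz":[0.065,-0.1825,0.0125],"delta_rot":[0,0,0.1165]}]'

```text
time_s: 5.35
tool_pos: [0.5425, 0.1012, 0.1465]
tcp_rot: [[-1.0, 0.021, -0.0], [0.021, 1.0, 0.0], [0.0, 0.0, -1.0]]
ft_force: [-0.3, -0.8, -4.5]
finger_gap: 0.0136
grasp_force: 24.9
```

```bash
python3 - <<'E'
from h import *
a=snap('top','t1');b=snap('scene','s1')
A=cv2.resize(a[180:280,210:350],None,fx=5,fy=5,interpolation=2)
B=cv2.resize(b[140:240,280:420],None,fx=5,fy=3,interpolation=2)[:, :700]
cv2.imwrite('pics/c5.png',A[:,:,::-1]);cv2.imwrite('pics/c5b.png',b[...,::-1])
s=robot.state();print(s['tool_pos'],s['tcp_rot'][:,1],s['ft_force'])
E
```

```text
[0.5426751  0.10086641 0.14660611] [2.17543924e-02 9.99763288e-01 3.39597679e-04] [-0.13046708 -0.1422866  -4.02777362]
```

View pics/c5.png

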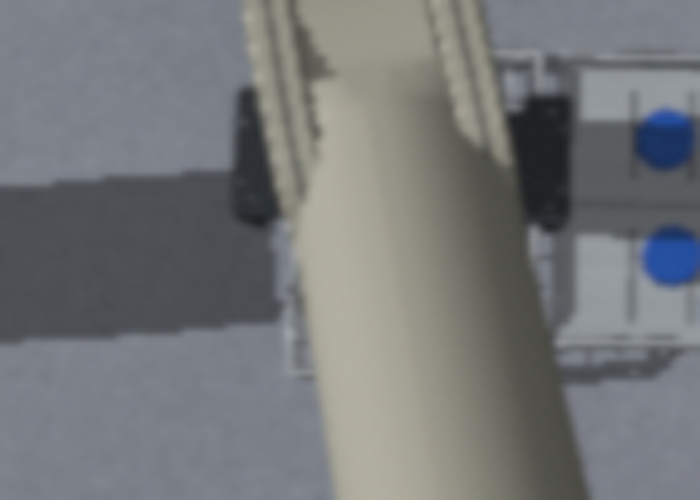

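```bash
python3 - <<'E'
from h import *
for u,v in((310,190.7),(317,191),(270,254.5)):print(onz('top',u,v,.07))
print(onz('top',324.5,192.3,.115),onz('top',322.5,249,.115))
E
```

```text
[0.64405388 0.0436593  0.07      ]
[0.64311258 0.02037069 0.07      ]
[0.4328746  0.17174952 0.07      ]
[ 0.62840629 -0.00286459  0.115     ] [0.44715489 0.00414456 0.115     ]
```

Scaled: -0.02 m / 0.8 = -0.025, -0.016 m / 0.8 = -0.02.

>>> drive_tool --targets '[{"jaw":0,"xyz":[0,-0.01,0],"delta_rot":[0,0,0]},{"jaw":0,"xyz":[0,-0.02,0],"delta_rot":[0,0,0]},{"jaw":0,"xyz":[0,-0.025,0],"delta_rot":[0,0,0]},{"jaw":0,"xyz":[0,-0.025,0],"delta_rot":[0,0,0]}]'

```text
time_s: 5.95
tool_pos: [0.5429, 0.0795, 0.1466]
tcp_rot: [[-1.0, 0.024, 0.0], [0.024, 1.0, 0.0], [-0.0, 0.0, -1.0]]
ft_force: [0.4, 0.2, -3.5]
finger_gap: 0.0133
grasp_force: 25.0
```

```bash
python3 - <<'E'
from h import *
b=snap('scene','s2')
cv2.imwrite('pics/c6.png',cv2.resize(b[130:260,190:430],None,fx=3.3,fy=3.3,interpolation=2)[:,:,::-1])
E
```

```text
(no output)
```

View pics/c6.png

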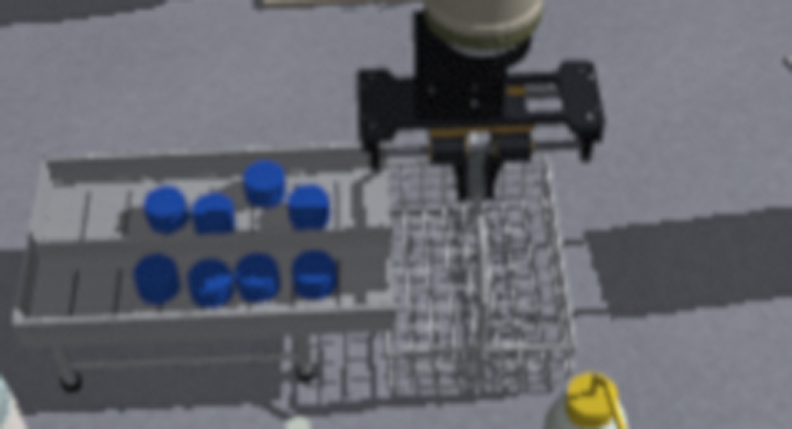

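Basket is against the lip in line with the tray (lip at crop x≈390); all eight caps still there. Lowering and releasing, then rising.

Scaled: 0.1 m / 0.8 = 0.125, 0.06 m / 0.8 = 0.075.

>>> drive_tool --targets '[{"jaw":0,"xyz":[0,0,-0.005],"delta_rot":[0,0,0]},{"jaw":0,"xyz":[0,0,-0.01],"delta_rot":[0,0,0]},{"jaw":0,"xyz":[0,0,-0.0131],"delta_rot":[0,0,0]},{"jaw":0,"xyz":[0,0,-0.0131],"delta_rot":[0,0,0]},{"jaw":0,"xyz":[0,0,-0.0131],"delta_rot":[0,0,0]},{"jaw":0.6,"xyz":[0,0,-0.0131],"delta_rot":[0,0,0]},{"jaw":0.8,"xyz":[0,0,-0.0131],"delta_rot":[0,0,0]},{"jaw":0.8,"xyz":[0,0,-0.0131],"delta_rot":[0,0,0]},{"jaw":0.8,"xyz":[0,0,-0.0131],"delta_rot":[0,0,0]},{"jaw":0.8,"xyz":[0,0,-0.0131],"delta_rot":[0,0,0]},{"jaw":0.8,"xyz":[0,0,0.025],"delta_rot":[0,0,0]},{"jaw":0.8,"xyz":[0,0,0.075],"delta_rot":[0,0,0]},{"jaw":0.8,"xyz":[0,0,0.125],"delta_rot":[0,0,0]},{"jaw":0.8,"xyz":[0,0,0.125],"delta_rot":[0,0,0]}]'

```text
time_s: 7.75
tool_pos: [0.5444, 0.0803, 0.2498]
tcp_rot: [[-1.0, 0.023, 0.005], [0.023, 1.0, 0.002], [-0.005, 0.002, -1.0]]
ft_force: [0.6, -0.1, -0.1]
finger_gap: 0.0697
grasp_force: 0.0
```

Scaled: -0.51 m / 0.8 = -0.6375, -0.13 m / 0.8 = -0.1625, 0.285 rad / 1.5708 = 0.1814.

>>> drive_tool --targets '[{"jaw":0.8,"xyz":[0,-0.0375,0],"delta_rot":[0,0,0]},{"jaw":0.8,"xyz":[-0.0025,-0.0875,0],"delta_rot":[0,0,0.0255]},{"jaw":0.8,"xyz":[-0.005,-0.15,0],"delta_rot":[0,0,0.0509]},{"jaw":0.8,"xyz":[-0.0075,-0.2125,0],"delta_rot":[0,0,0.0764]},{"jaw":0.8,"xyz":[-0.01,-0.275,0],"delta_rot":[0,0,0.1019]},{"jaw":0.8,"xyz":[-0.0125,-0.3375,0],"delta_rot":[0,0,0.1273]},{"jaw":0.8,"xyz":[-0.015,-0.4,0],"delta_rot":[0,0,0.1528]},{"jaw":0.8,"xyz":[-0.0175,-0.4625,0],"delta_rot":[0,0,0.1814]},{"jaw":0.8,"xyz":[-0.02,-0.525,0],"delta_rot":[0,0,0.1814]},{"jaw":0.8,"xyz":[-0.0213,-0.575,0],"delta_rot":[0,0,0.1814]},{"jaw":0.8,"xyz":[-0.0213,-0.6125,0],"delta_rot":[0,0,0.1814]},{"jaw":0.8,"xyz":[-0.0213,-0.6375,-0.025],"delta_rot":[0,0,0.1814]},{"jaw":0.8,"xyz":[-0.0213,-0.6375,-0.075],"delta_rot":[0,0,0.1814]},{"jaw":0.8,"xyz":[-0.0213,-0.6375,-0.125],"delta_rot":[0,0,0.1814]},{"jaw":0.8,"xyz":[-0.0213,-0.6375,-0.1625],"delta_rot":[0,0,0.1814]},{"jaw":0.8,"xyz":[-0.0213,-0.6375,-0.1625],"delta_rot":[0,0,0.1814]}]'

```text
time_s: 9.75
tool_pos: [0.5242, -0.4286, 0.1132]
tcp_rot: [[-0.966, -0.259, -0.005], [-0.259, 0.966, 0.003], [0.004, 0.005, -1.0]]
ft_force: [-0.9, 0.1, -0.0]
finger_gap: 0.0697
grasp_force: 0.0
```

```bash
python3 - <<'E'
from h import *
a=snap('top','t3');b=snap('scene','s3')
A=cv2.resize(a[180:270,220:420],None,fx=4,fy=4,interpolation=2)
B=cv2.resize(b[165:240,280:420],None,fx=3,fy=3,interpolation=2);C=cv2.resize(b[180:255,130:250],None,fx=3,fy=3,interpolation=2)
out=np.zeros((590,800,3),np.uint8);out[:360]=A;out[362:587,:420]=B;out[362:587,430:790]=C
cv2.imwrite('pics/c7.png',out[:,:,::-1])
E
```

```text
(no output)
```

View pics/c7.png

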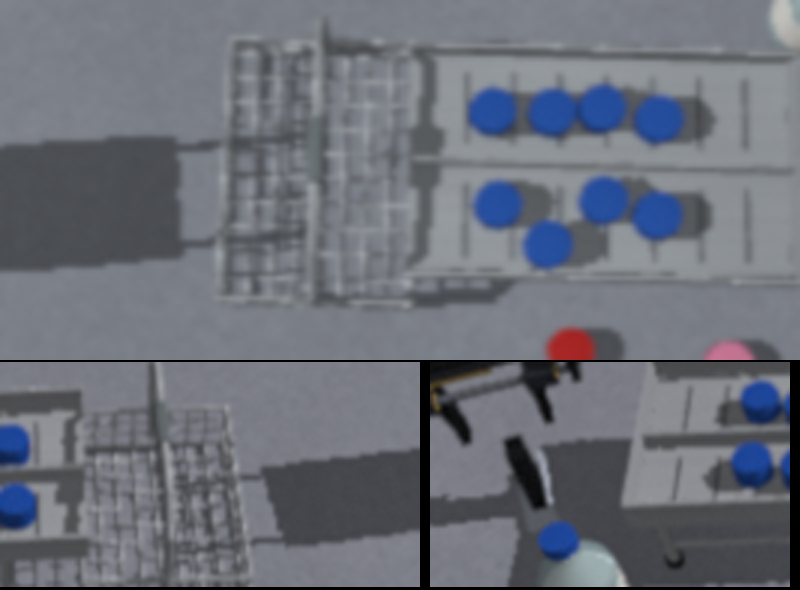

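Basket sits square, its rim under the lip (crop x≈410), 8 caps in place. The gripper is over the straightedge handle. A quick numeric check of the basket while descending onto the handle.

```bash
python3 - <<'E'
from h import *
np.set_printoptions(precision=4,suppress=True)
t=lambda x,y,z:onz('top',x/4+220,y/4+180,z)
print('far rim',t(231,42,.06),t(221,298,.06),'lip',t(413,48,.115),t(406,275,.115),'grip',t(314,148,.162),'rim far near-edge',t(411,303,.06))
s=lambda x,y,z:onz('scene',x/3+280,(y-362)/3+165,z)
print('sc rim',s(228,407,.06),s(250,585,.06),'lip',s(81,392,.115),s(81,540,.115),'grip',s(160,418,.162),'nearrim',s(85,408,.06))
E
```

```text
far rim [0.6467 0.1517 0.06  ] [0.4336 0.1558 0.06  ] lip [0.6294 0.0011 0.115 ] [0.4479 0.0073 0.115 ] grip [0.5403 0.0784 0.162 ] rim far near-edge [0.4298 0.0016 0.06  ]
sc rim [0.4406 0.1649 0.06  ] [0.6642 0.1538 0.06  ] lip [0.4592 0.0107 0.115 ] [ 0.6409 -0.0002  0.115 ] grip [0.5424 0.0795 0.162 ] nearrim [0.4303 0.0155 0.06  ]
```

Scaled: -0.072 m / 0.8 = -0.09, -0.055 m / 0.8 = -0.0688.

>>> drive_tool --targets '[{"jaw":0.8,"xyz":[0.0013,0,-0.0375],"delta_rot":[0,0,0]},{"jaw":0.8,"xyz":[0.0013,0,-0.0688],"delta_rot":[0,0,0]},{"jaw":0.8,"xyz":[0.0013,0,-0.09],"delta_rot":[0,0,0]},{"jaw":0.8,"xyz":[0.0013,0,-0.09],"delta_rot":[0,0,0]},{"jaw":0,"xyz":[0.0013,0,-0.09],"delta_rot":[0,0,0]},{"jaw":0,"xyz":[0.0013,0,-0.09],"delta_rot":[0,0,0]},{"jaw":0,"xyz":[0.0013,0,-0.09],"delta_rot":[0,0,0]},{"jaw":0,"xyz":[0.0013,0,-0.09],"delta_rot":[0,0,0]},{"jaw":0,"xyz":[0.0013,0,-0.09],"delta_rot":[0,0,0]},{"jaw":0,"xyz":[0.0013,0,-0.09],"delta_rot":[0,0,0]},{"jaw":0,"xyz":[0.0013,0,-0.09],"delta_rot":[0,0,0]},{"jaw":0,"xyz":[0.0013,0,-0.09],"delta_rot":[0,0,0]}]' --grip_force 30

```text
time_s: 11.35
tool_pos: [0.5268, -0.43, 0.0446]
tcp_rot: [[-0.966, -0.259, -0.0], [-0.259, 0.966, -0.0], [0.0, -0.0, -1.0]]
ft_force: [-0.1, -0.5, -0.1]
finger_gap: 0.0182
grasp_force: 30.0
```

Scaled: 0.175 m / 0.8 = 0.2188, 0.145 m / 0.8 = 0.1813, -0.29 rad / 1.5708 = -0.1846.

>>> drive_tool --targets '[{"jaw":0,"xyz":[0,0,0.0375],"delta_rot":[0,0,0]},{"jaw":0,"xyz":[0,0,0.0875],"delta_rot":[0,0,0]},{"jaw":0,"xyz":[0,0,0.1375],"delta_rot":[0,0,0]},{"jaw":0,"xyz":[0,0,0.1813],"delta_rot":[0,0,-0.0318]},{"jaw":0,"xyz":[0.0063,0.025,0.1813],"delta_rot":[0,0,-0.0764]},{"jaw":0,"xyz":[0.0188,0.0625,0.1813],"delta_rot":[0,0,-0.1273]},{"jaw":0,"xyz":[0.0375,0.1125,0.1813],"delta_rot":[0,0,-0.1655]},{"jaw":0,"xyz":[0.0525,0.1625,0.1813],"delta_rot":[0,0,-0.1846]},{"jaw":0,"xyz":[0.065,0.2,0.1813],"delta_rot":[0,0,-0.1846]},{"jaw":0,"xyz":[0.07,0.2188,0.1813],"delta_rot":[0,0,-0.1846]},{"jaw":0,"xyz":[0.07,0.2188,0.1563],"delta_rot":[0,0,-0.1846]},{"jaw":0,"xyz":[0.07,0.2188,0.1375],"delta_rot":[0,0,-0.1846]},{"jaw":0,"xyz":[0.07,0.2188,0.1375],"delta_rot":[0,0,-0.1846]},{"jaw":0,"xyz":[0.07,0.2188,0.1375],"delta_rot":[0,0,-0.1846]}]'

```text
time_s: 13.1
tool_pos: [0.5828, -0.2556, 0.1551]
tcp_rot: [[-1.0, 0.029, 0.0], [0.029, 1.0, -0.0], [-0.0, -0.0, -1.0]]
ft_force: [-0.2, -0.1, -0.9]
finger_gap: 0.0174
grasp_force: 30.0
```

```bash
python3 - <<'E'
from h import *
a=snap('top','t4');b=snap('scene','s4')
A=cv2.resize(a[180:260,310:470],None,fx=4,fy=4,interpolation=2)
B=cv2.resize(b[165:235,180:320],None,fx=3.8,fy=3.8,interpolation=2)
out=np.zeros((590,640,3),np.uint8);out[:320]=A;out[322:322+B.shape[0],:B.shape[1]]=B
cv2.imwrite('pics/c8.png',out[:,:,::-1])
E
```

```text
(no output)
```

View pics/c8.png

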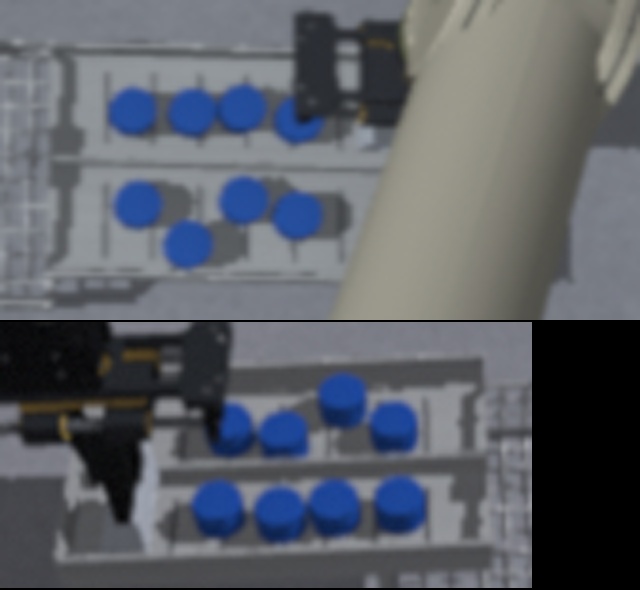

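The blade hangs in the far channel, behind its last cap and between rib and wall; caps undisturbed. Lowering to the floor.

>>> drive_tool --targets '[{"jaw":0,"xyz":[0,0,-0.0075],"delta_rot":[0,0,0]},{"jaw":0,"xyz":[0,0,-0.015],"delta_rot":[0,0,0]},{"jaw":0,"xyz":[0,0,-0.0225],"delta_rot":[0,0,0]},{"jaw":0,"xyz":[0,0,-0.0275],"delta_rot":[0,0,0]},{"jaw":0,"xyz":[0,0,-0.03],"delta_rot":[0,0,0]},{"jaw":0,"xyz":[0,0,-0.03],"delta_rot":[0,0,0]},{"jaw":0,"xyz":[0,0,-0.03],"delta_rot":[0,0,0]}]'

```text
time_s: 14.08
tool_pos: [0.5829, -0.255, 0.1308]
tcp_rot: [[-1.0, 0.028, 0.0], [0.028, 1.0, -0.0], [-0.0, -0.0, -1.0]]
ft_force: [-0.5, 0.5, -1.2]
finger_gap: 0.0179
grasp_force: 30.0
```

```bash
python3 - <<'E'
from h import *
b=snap('scene','s5')
cv2.imwrite('pics/c9.png',cv2.resize(b[170:235,185:285],None,fx=7,fy=7,interpolation=2)[:,:,::-1])
s=robot.state();print(s['tool_pos'],s['ft_force'])
for x in(.543-.0059,.541-.0059):
  for dx,z in((.002,.105),(.09,.115),(.09,.085),(.002,.085)):
    print(x,dx,z,(proj('scene',[[x+dx,-.238,z]])[0]-[185,170])*7)
for dx in(-.037,.037):print('blade',(proj('scene',[[.5828+dx,-.2396-dx*.028,.0865]])[0]-[185,170])*7)
E
```

```text
[ 0.58292594 -0.25494743  0.13080946] [-0.83546473 -0.37501021 -1.43821796]
0.5371 0.002 0.105 [258.85071559 229.54092975]
0.5371 0.09 0.115 [235.78449809 389.16718021]
0.5371 0.09 0.085 [251.03605254 433.98300808]
0.5371 0.002 0.085 [268.12295091 260.16231165]
0.5351 0.002 0.105 [259.24197227 225.77278132]
0.5351 0.09 0.115 [236.21734515 384.97743966]
0.5351 0.09 0.085 [251.43869738 429.83330398]
0.5351 0.002 0.085 [268.49664295 256.4114997 ]
blade [264.8118437  270.60923716]
blade [245.11364942 417.08118573]
```

View pics/c9.png

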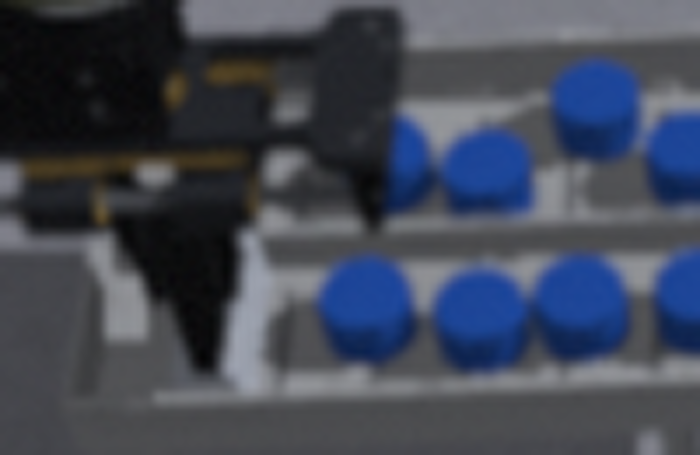

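Scaled: 0.125 m / 0.8 = 0.1563, 0.08 m / 0.8 = 0.1.

>>> drive_tool --targets '[{"jaw":0,"xyz":[0,0.0063,-0.0006],"delta_rot":[0,0,0]},{"jaw":0,"xyz":[0,0.015,-0.0006],"delta_rot":[0,0,0]},{"jaw":0,"xyz":[0.0013,0.025,-0.0006],"delta_rot":[0,0,0]},{"jaw":0,"xyz":[0.0013,0.0375,-0.0006],"delta_rot":[0,0,0]},{"jaw":0,"xyz":[0.0013,0.05,-0.0006],"delta_rot":[0,0,0]},{"jaw":0,"xyz":[0.0013,0.0625,-0.0006],"delta_rot":[0,0,0]},{"jaw":0,"xyz":[0.0025,0.075,-0.0006],"delta_rot":[0,0,0]},{"jaw":0,"xyz":[0.0025,0.0875,-0.0006],"delta_rot":[0,0,0]},{"jaw":0,"xyz":[0.0025,0.1,-0.0006],"delta_rot":[0,0,0]},{"jaw":0,"xyz":[0.0031,0.1125,-0.0006],"delta_rot":[0,0,0]},{"jaw":0,"xyz":[0.0038,0.125,-0.0006],"delta_rot":[0,0,0]},{"jaw":0,"xyz":[0.0038,0.1375,-0.0006],"delta_rot":[0,0,0]},{"jaw":0,"xyz":[0.0038,0.15,-0.0006],"delta_rot":[0,0,0]},{"jaw":0,"xyz":[0.0044,0.1563,-0.0006],"delta_rot":[0,0,0]}]'

```text
time_s: 15.88
tool_pos: [0.5864, -0.129, 0.1301]
tcp_rot: [[-1.0, 0.027, 0.0], [0.027, 1.0, 0.0], [0.0, 0.0, -1.0]]
ft_force: [-0.2, -0.2, -1.0]
finger_gap: 0.0177
grasp_force: 30.0
```

Scaled: 0.129 m / 0.8 = 0.1613, 0.122 m / 0.8 = 0.1525.

>>> drive_tool --targets '[{"jaw":0,"xyz":[0,0.0063,0],"delta_rot":[0,0,0]},{"jaw":0,"xyz":[0,0.015,0],"delta_rot":[0,0,0]},{"jaw":0,"xyz":[0.0013,0.025,0],"delta_rot":[0,0,0]},{"jaw":0,"xyz":[0.0013,0.0375,0],"delta_rot":[0,0,0]},{"jaw":0,"xyz":[0.0013,0.05,0],"delta_rot":[0,0,0]},{"jaw":0,"xyz":[0.0013,0.0625,0],"delta_rot":[0,0,0]},{"jaw":0,"xyz":[0.0025,0.075,0],"delta_rot":[0,0,0]},{"jaw":0,"xyz":[0.0025,0.0875,0],"delta_rot":[0,0,0]},{"jaw":0,"xyz":[0.0025,0.1,0],"delta_rot":[0,0,0]},{"jaw":0,"xyz":[0.0031,0.1125,0],"delta_rot":[0,0,0]},{"jaw":0,"xyz":[0.0038,0.125,0],"delta_rot":[0,0,0]},{"jaw":0,"xyz":[0.0038,0.135,0],"delta_rot":[0,0,0]},{"jaw":0,"xyz":[0.0038,0.1438,0],"delta_rot":[0,0,0]},{"jaw":0,"xyz":[0.0044,0.1525,0],"delta_rot":[0,0,0]},{"jaw":0,"xyz":[0.0044,0.1613,0],"delta_rot":[0,0,0]},{"jaw":0,"xyz":[0.0044,0.1613,0],"delta_rot":[0,0,0]},{"jaw":0,"xyz":[0.0044,0.1613,0],"delta_rot":[0,0,0]}]'

```text
time_s: 18.0
tool_pos: [0.5898, -0.0012, 0.13]
tcp_rot: [[-1.0, 0.028, -0.0], [0.028, 1.0, -0.0], [0.0, -0.0, -1.0]]
ft_force: [0.2, -0.2, -0.1]
finger_gap: 0.0179
grasp_force: 30.0
```

```bash
python3 - <<'E'
from h import *
b=snap('scene','s6')
cv2.imwrite('pics/c10.png',cv2.resize(b[160:240,190:420],None,fx=3.4,fy=3.4,interpolation=2)[:,:,::-1])
s=robot.state();print(s['tool_pos'],s['ft_force'])
E
```

```text
[ 0.58982049 -0.00129957  0.13009123] [-0.30787253 -0.16319966 -0.76603016]
```

View pics/c10.png

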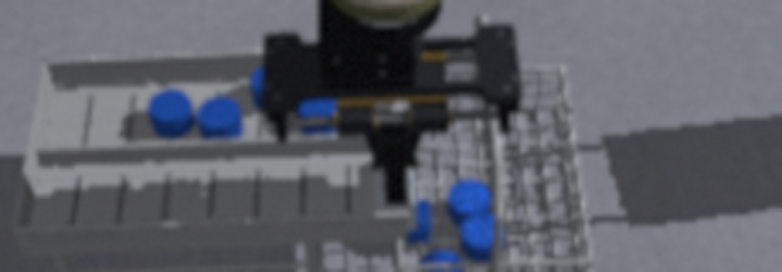

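All four far-channel caps are in the basket (crop (420,220),(470,200),(478,238),(440,262)). Straightedge at the lip; near channel still has four. Lift, go back and cross to the near channel.

Scaled: -0.252 m / 0.8 = -0.315, -0.18 m / 0.8 = -0.225.

>>> drive_tool --targets '[{"jaw":0,"xyz":[0,0,0.0313],"delta_rot":[0,0,0]},{"jaw":0,"xyz":[0,0,0.0688],"delta_rot":[0,0,0]},{"jaw":0,"xyz":[0,-0.025,0.0688],"delta_rot":[0,0,0]},{"jaw":0,"xyz":[-0.0025,-0.075,0.0688],"delta_rot":[0,0,0]},{"jaw":0,"xyz":[-0.0038,-0.125,0.0688],"delta_rot":[0,0,0]},{"jaw":0,"xyz":[-0.005,-0.175,0.0688],"delta_rot":[0,0,0]},{"jaw":0,"xyz":[-0.0125,-0.225,0.0688],"delta_rot":[0,0,0]},{"jaw":0,"xyz":[-0.0438,-0.275,0.0688],"delta_rot":[0,0,0]},{"jaw":0,"xyz":[-0.0813,-0.3063,0.0688],"delta_rot":[0,0,0]},{"jaw":0,"xyz":[-0.1125,-0.315,0.0688],"delta_rot":[0,0,0]},{"jaw":0,"xyz":[-0.1238,-0.315,0.0688],"delta_rot":[0,0,0]},{"jaw":0,"xyz":[-0.1238,-0.315,0.0688],"delta_rot":[0,0,0]},{"jaw":0,"xyz":[-0.1238,-0.315,0.0688],"delta_rot":[0,0,0]}]'

```text
time_s: 19.68
tool_pos: [0.4917, -0.2521, 0.1849]
tcp_rot: [[-1.0, 0.026, 0.0], [0.026, 1.0, 0.0], [-0.0, 0.0, -1.0]]
ft_force: [-0.0, -0.1, -1.2]
finger_gap: 0.0175
grasp_force: 30.0
```

```bash
cat > blue.py <<'E'
from h import *
np.set_printoptions(precision=4,suppress=True)
import sys
for n in('scene','top'):
  a=robot.capture(n);h=cv2.cvtColor(a,cv2.COLOR_RGB2HSV);m=cv2.inRange(h,(105,130,40),(125,255,255))
  k,_,st,ce=cv2.connectedComponentsWithStats(m)
  for s,e in zip(st[1:],ce[1:]):
    if s[4]>8:
      w=onz(n,*e,.1)
      if -.35<w[1]<.6 and .35<w[0]<.66:print(n,s[:5],e,'z.1',w,'z.03',onz(n,*e,.03))
s=robot.state();print(s['tool_pos'],s['ft_force'],s['time_s'])
E
python3 blue.py
```

```text
scene [264 179  12  14 147] [269.6939 185.2585] z.1 [ 0.478  -0.1019  0.1   ] z.03 [ 0.4142 -0.1088  0.03  ]
scene [234 187  27  13 266] [246.8797 193.6391] z.1 [ 0.5057 -0.1687  0.1   ] z.03 [ 0.4442 -0.181   0.03  ]
scene [277 186  13  13 135] [283.2    192.3259] z.1 [ 0.509  -0.0623  0.1   ] z.03 [ 0.4478 -0.0659  0.03  ]
scene [322 213  13  24 236] [328.6186 223.5805] z.1 [0.6319 0.0592 0.1   ] z.03 [0.5809 0.0656 0.03  ]
scene [310 219   7  12  78] [312.9231 224.5513] z.1 [0.6319 0.0162 0.1   ] z.03 [0.5808 0.0191 0.03  ]
top [309 193  10   9  78] [313.3974 196.7821] z.1 [0.6168 0.0326 0.1   ] z.03 [0.6321 0.032  0.03  ]
top [301 203  10  22 157] [304.4777 214.6242] z.1 [0.5582 0.0611 0.1   ] z.03 [0.5701 0.0621 0.03  ]
top [315 209   7  11  65] [318.2615 214.0154] z.1 [0.5603 0.0169 0.1   ] z.03 [0.5723 0.0154 0.03  ]
top [365 225  12  11 106] [370.6415 229.7736] z.1 [ 0.5097 -0.1503  0.1   ] z.03 [ 0.5188 -0.1613  0.03  ]
top [339 226  11  11  99] [344.1616 230.8182] z.1 [ 0.5062 -0.0656  0.1   ] z.03 [ 0.5152 -0.0718  0.03  ]
top [378 228   8  12  75] [382.0133 233.32  ] z.1 [ 0.4984 -0.1864  0.1   ] z.03 [ 0.5069 -0.1995  0.03  ]
top [351 235  12  12 108] [356.5833 240.6111] z.1 [ 0.475  -0.1046  0.1   ] z.03 [ 0.4822 -0.113   0.03  ]
[ 0.4916 -0.2523  0.1849] [-0.6647  0.464  -1.4192] 19.775
```

Scaled: -0.0545 m / 0.8 = -0.0681, -0.05 m / 0.8 = -0.0625.

>>> drive_tool --targets '[{"jaw":0,"xyz":[0,0,-0.025],"delta_rot":[0,0,0]},{"jaw":0,"xyz":[0,0,-0.0438],"delta_rot":[0,0,0]},{"jaw":0,"xyz":[0,0,-0.0563],"delta_rot":[0,0,0]},{"jaw":0,"xyz":[0,0,-0.0625],"delta_rot":[0,0,0]},{"jaw":0,"xyz":[0,0,-0.0681],"delta_rot":[0,0,0]},{"jaw":0,"xyz":[0,0,-0.0681],"delta_rot":[0,0,0]},{"jaw":0,"xyz":[0,0,-0.0681],"delta_rot":[0,0,0]},{"jaw":0,"xyz":[0,0.0063,-0.0681],"delta_rot":[0,0,0]}]'

```text
time_s: 20.78
tool_pos: [0.4909, -0.2481, 0.1309]
tcp_rot: [[-1.0, 0.028, 0.0], [0.028, 1.0, -0.0], [-0.0, -0.0, -1.0]]
ft_force: [0.2, -0.3, -0.9]
finger_gap: 0.0178
grasp_force: 30.0
```

Scaled: 0.12 m / 0.8 = 0.15, 0.11 m / 0.8 = 0.1375.

>>> drive_tool --targets '[{"jaw":0,"xyz":[0,0.0063,0],"delta_rot":[0,0,0]},{"jaw":0,"xyz":[0,0.015,0],"delta_rot":[0,0,0]},{"jaw":0,"xyz":[0.0013,0.025,0],"delta_rot":[0,0,0]},{"jaw":0,"xyz":[0.0013,0.0375,0],"delta_rot":[0,0,0]},{"jaw":0,"xyz":[0.0013,0.05,0],"delta_rot":[0,0,0]},{"jaw":0,"xyz":[0.0013,0.0625,0],"delta_rot":[0,0,0]},{"jaw":0,"xyz":[0.0025,0.075,0],"delta_rot":[0,0,0]},{"jaw":0,"xyz":[0.0025,0.0875,0],"delta_rot":[0,0,0]},{"jaw":0,"xyz":[0.0025,0.1,0],"delta_rot":[0,0,0]},{"jaw":0,"xyz":[0.0031,0.1125,0],"delta_rot":[0,0,0]},{"jaw":0,"xyz":[0.0038,0.125,0],"delta_rot":[0,0,0]},{"jaw":0,"xyz":[0.0038,0.1375,0],"delta_rot":[0,0,0]},{"jaw":0,"xyz":[0.0038,0.15,0],"delta_rot":[0,0,0]}]'

```text
time_s: 22.4
tool_pos: [0.4938, -0.1273, 0.1306]
tcp_rot: [[-1.0, 0.028, -0.0], [0.028, 1.0, 0.0], [0.0, 0.0, -1.0]]
ft_force: [-0.2, 0.2, -0.2]
finger_gap: 0.0178
grasp_force: 30.0
```

Scaled: 0.129 m / 0.8 = 0.1613, 0.122 m / 0.8 = 0.1525.

>>> drive_tool --targets '[{"jaw":0,"xyz":[0,0.0063,0],"delta_rot":[0,0,0]},{"jaw":0,"xyz":[0,0.015,0],"delta_rot":[0,0,0]},{"jaw":0,"xyz":[0.0013,0.025,0],"delta_rot":[0,0,0]},{"jaw":0,"xyz":[0.0013,0.0375,0],"delta_rot":[0,0,0]},{"jaw":0,"xyz":[0.0013,0.05,0],"delta_rot":[0,0,0]},{"jaw":0,"xyz":[0.0013,0.0625,0],"delta_rot":[0,0,0]},{"jaw":0,"xyz":[0.0025,0.075,0],"delta_rot":[0,0,0]},{"jaw":0,"xyz":[0.0025,0.0875,0],"delta_rot":[0,0,0]},{"jaw":0,"xyz":[0.0025,0.1,0],"delta_rot":[0,0,0]},{"jaw":0,"xyz":[0.0031,0.1125,0],"delta_rot":[0,0,0]},{"jaw":0,"xyz":[0.0038,0.125,0],"delta_rot":[0,0,0]},{"jaw":0,"xyz":[0.0038,0.135,0],"delta_rot":[0,0,0]},{"jaw":0,"xyz":[0.0038,0.1438,0],"delta_rot":[0,0,0]},{"jaw":0,"xyz":[0.0044,0.1525,0],"delta_rot":[0,0,0]},{"jaw":0,"xyz":[0.0044,0.1613,0],"delta_rot":[0,0,0]},{"jaw":0,"xyz":[0.0044,0.1613,0],"delta_rot":[0,0,0]},{"jaw":0,"xyz":[0.0044,0.1613,0],"delta_rot":[0,0,0]}]'

```text
time_s: 24.52
tool_pos: [0.4973, 0.0009, 0.1306]
tcp_rot: [[-1.0, 0.028, -0.0], [0.028, 1.0, -0.0], [0.0, -0.0, -1.0]]
ft_force: [-0.4, -0.9, -1.9]
finger_gap: 0.0181
grasp_force: 30.0
```

```bash
python3 blue.py
```

```text
scene [321 190  14  47 486] [327.9897 212.1626] z.1 [0.5924 0.0612 0.1   ] z.03 [0.5381 0.0678 0.03  ]
scene [309 195   6  12  57] [312.0351 201.0175] z.1 [0.5485 0.0195 0.1   ] z.03 [0.4906 0.0227 0.03  ]
scene [309 210  16  28 227] [314.5991 222.9471] z.1 [0.6268 0.0212 0.1   ] z.03 [0.5754 0.0245 0.03  ]
top [301 203   6  15  73] [303.6301 209.9863] z.1 [0.5733 0.0639 0.1   ] z.03 [0.5861 0.0651 0.03  ]
top [303 221   5   4  18] [304.7778 222.5   ] z.1 [0.5327 0.06   0.1   ] z.03 [0.5432 0.061  0.03  ]
top [302 230   6   4  20] [304.55 231.55] z.1 [0.5036 0.0606 0.1   ] z.03 [0.5124 0.0616 0.03  ]
top [299 240  10  12  97] [303.299 245.701] z.1 [0.4587 0.0643 0.1   ] z.03 [0.4649 0.0655 0.03  ]
[0.4973 0.0008 0.1306] [ 0.0617 -0.0096 -0.4412] 24.625
```

Scaled: -0.13 m / 0.8 = -0.1625, 0.11 m / 0.8 = 0.1375.

>>> drive_tool --targets '[{"jaw":0,"xyz":[0,-0.0125,0],"delta_rot":[0,0,0]},{"jaw":0,"xyz":[-0.0013,-0.0375,0],"delta_rot":[0,0,0]},{"jaw":0,"xyz":[-0.0019,-0.0688,0],"delta_rot":[0,0,0]},{"jaw":0,"xyz":[-0.0025,-0.1,0],"delta_rot":[0,0,0]},{"jaw":0,"xyz":[-0.0038,-0.1313,0],"delta_rot":[0,0,0]},{"jaw":0,"xyz":[-0.0044,-0.1563,0],"delta_rot":[0,0,0]},{"jaw":0,"xyz":[-0.0044,-0.1625,-0.0006],"delta_rot":[0,0,0]},{"jaw":0,"xyz":[-0.0044,-0.1625,-0.0013],"delta_rot":[0,0,0]},{"jaw":0,"xyz":[-0.0044,-0.1625,-0.0013],"delta_rot":[0,0,0]},{"jaw":0.5,"xyz":[-0.0044,-0.1625,-0.0013],"delta_rot":[0,0,0]},{"jaw":0.5,"xyz":[-0.0044,-0.1625,-0.0013],"delta_rot":[0,0,0]},{"jaw":0.7,"xyz":[-0.0044,-0.1625,-0.0013],"delta_rot":[0,0,0]},{"jaw":0.7,"xyz":[-0.0044,-0.1625,-0.0013],"delta_rot":[0,0,0]},{"jaw":0.7,"xyz":[-0.0044,-0.1625,-0.0013],"delta_rot":[0,0,0]},{"jaw":0.7,"xyz":[-0.0044,-0.1625,0.025],"delta_rot":[0,0,0]},{"jaw":0.7,"xyz":[-0.0044,-0.1625,0.075],"delta_rot":[0,0,0]},{"jaw":0.7,"xyz":[-0.0044,-0.1625,0.125],"delta_rot":[0,0,0]},{"jaw":0.7,"xyz":[-0.0044,-0.1625,0.1375],"delta_rot":[0,0,0]},{"jaw":0.7,"xyz":[-0.0044,-0.1625,0.1375],"delta_rot":[0,0,0]}]'

```text
time_s: 27.0
tool_pos: [0.494, -0.1289, 0.2406]
tcp_rot: [[-1.0, 0.028, 0.001], [0.028, 1.0, 0.0], [-0.001, 0.0, -1.0]]
ft_force: [-0.6, -1.5, -0.4]
finger_gap: 0.0612
grasp_force: 0.0
```

```bash
python3 blue.py; python3 - <<'E'
from h import *
a=snap('top','t7');b=snap('scene','s7')
A=cv2.resize(a[175:265,250:430],None,fx=4,fy=4,interpolation=2)
B=cv2.resize(b[150:235,190:410],None,fx=2.6,fy=2.6,interpolation=2)
out=np.zeros((590,720,3),np.uint8);out[:360]=A;out[362:362+B.shape[0],:B.shape[1]]=B
cv2.imwrite('pics/c11.png',out[:,:,::-1])
E
```

```text
scene [309 190  26  48 741] [322.8151 216.1323] z.1 [0.6052 0.0456 0.1   ] z.03 [0.5519 0.0509 0.03  ]
scene [309 195   6  12  71] [311.5352 200.4225] z.1 [0.5462 0.0182 0.1   ] z.03 [0.4881 0.0213 0.03  ]
top [305 193  17  23 245] [313.2898 204.4245] z.1 [0.5916 0.0329 0.1   ] z.03 [0.6055 0.0323 0.03  ]
top [301 214   9  11  87] [304.7011 219.    ] z.1 [0.544  0.0603 0.1   ] z.03 [0.5551 0.0613 0.03  ]
top [311 218  10   8  73] [315.4658 221.726 ] z.1 [0.5353 0.0259 0.1   ] z.03 [0.5459 0.0249 0.03  ]
top [299 230  10  22 180] [303.4944 240.6111] z.1 [0.4748 0.0638 0.1   ] z.03 [0.4819 0.0649 0.03  ]
top [314 236   7  11  69] [317.2609 240.9565] z.1 [0.4737 0.0202 0.1   ] z.03 [0.4809 0.0189 0.03  ]
[ 0.4933 -0.1287  0.2393] [-0.0906  0.6887  0.0876] 27.1
```

View pics/c11.png

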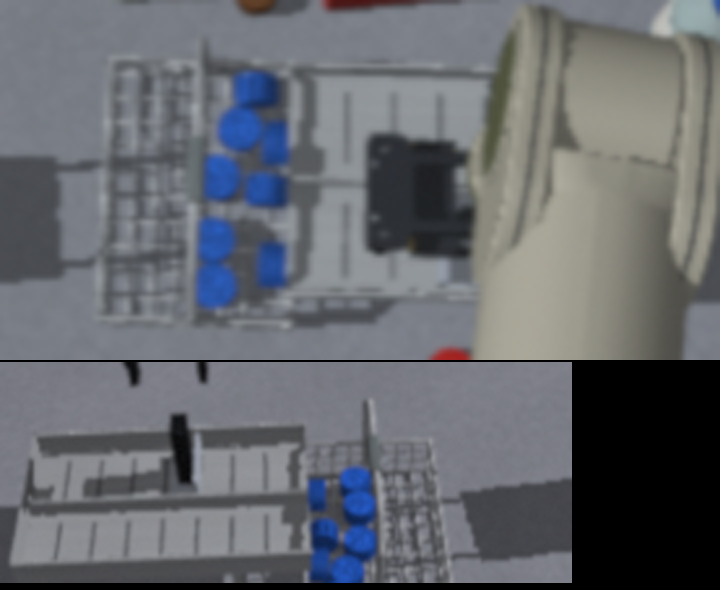

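All eight caps are in the basket and the straightedge stands in the near channel (crop (182,450)). Next, grip the basket bar.

Scaled: 0.209 m / 0.8 = 0.2613, 0.12 m / 0.8 = 0.15.

>>> drive_tool --targets '[{"jaw":0.8,"xyz":[0.0125,0.0375,0],"delta_rot":[0,0,0]},{"jaw":0.8,"xyz":[0.025,0.0875,0],"delta_rot":[0,0,0]},{"jaw":0.8,"xyz":[0.0375,0.15,0],"delta_rot":[0,0,0]},{"jaw":0.8,"xyz":[0.05,0.2,0],"delta_rot":[0,0,0]},{"jaw":0.8,"xyz":[0.0625,0.2438,0],"delta_rot":[0,0,0]},{"jaw":0.8,"xyz":[0.0625,0.2613,0],"delta_rot":[0,0,0]},{"jaw":0.8,"xyz":[0.0625,0.2613,-0.025],"delta_rot":[0,0,0]},{"jaw":0.8,"xyz":[0.0625,0.2613,-0.0625],"delta_rot":[0,0,0]},{"jaw":0.8,"xyz":[0.0625,0.2613,-0.1],"delta_rot":[0,0,0]},{"jaw":0.8,"xyz":[0.0625,0.2613,-0.13],"delta_rot":[0,0,0]},{"jaw":0.8,"xyz":[0.0625,0.2613,-0.13],"delta_rot":[0,0,0]},{"jaw":0,"xyz":[0.0625,0.2613,-0.13],"delta_rot":[0,0,0]},{"jaw":0,"xyz":[0.0625,0.2613,-0.13],"delta_rot":[0,0,0]},{"jaw":0,"xyz":[0.0625,0.2613,-0.13],"delta_rot":[0,0,0]},{"jaw":0,"xyz":[0.0625,0.2613,-0.13],"delta_rot":[0,0,0]},{"jaw":0,"xyz":[0.0625,0.2613,-0.13],"delta_rot":[0,0,0]},{"jaw":0,"xyz":[0.0625,0.2613,-0.13],"delta_rot":[0,0,0]},{"jaw":0,"xyz":[0.0625,0.2613,-0.13],"delta_rot":[0,0,0]},{"jaw":0,"xyz":[0.0625,0.2613,-0.13],"delta_rot":[0,0,0]}]' --grip_force 45

```text
time_s: 29.58
tool_pos: [0.5438, 0.0802, 0.1366]
tcp_rot: [[-1.0, 0.028, -0.0], [0.028, 1.0, 0.0], [0.0, 0.0, -1.0]]
ft_force: [0.4, 0.9, 0.6]
finger_gap: 0.0136
grasp_force: 45.0
```

Scaled: 0.22 m / 0.8 = 0.275, 0.215 m / 0.8 = 0.2688, 0.106 rad / 1.5708 = 0.0675.

>>> drive_tool --targets '[{"jaw":0,"xyz":[0,0,0.0038],"delta_rot":[0,0,0]},{"jaw":0,"xyz":[0,0,0.0075],"delta_rot":[0,0,0]},{"jaw":0,"xyz":[0,0.0075,0.0075],"delta_rot":[0,0,0]},{"jaw":0,"xyz":[0,0.0175,0.0075],"delta_rot":[0,0,0]},{"jaw":0,"xyz":[0,0.03,0.0075],"delta_rot":[0,0,0]},{"jaw":0,"xyz":[0.0013,0.045,0.0075],"delta_rot":[0,0,0]},{"jaw":0,"xyz":[0.0013,0.0563,0.0125],"delta_rot":[0,0,0]},{"jaw":0,"xyz":[0,0.0625,0.0313],"delta_rot":[0,0,0]},{"jaw":0,"xyz":[0,0.065,0.0563],"delta_rot":[0,0,0]},{"jaw":0,"xyz":[0,0.0688,0.0813],"delta_rot":[0,0,0]},{"jaw":0,"xyz":[0,0.075,0.1063],"delta_rot":[0,0,0]},{"jaw":0,"xyz":[-0.0038,0.0938,0.1163],"delta_rot":[0,0,0.0127]},{"jaw":0,"xyz":[-0.0075,0.1188,0.1163],"delta_rot":[0,0,0.0255]},{"jaw":0,"xyz":[-0.0125,0.15,0.1163],"delta_rot":[0,0,0.0382]},{"jaw":0,"xyz":[-0.0188,0.1813,0.1163],"delta_rot":[0,0,0.0509]},{"jaw":0,"xyz":[-0.0238,0.2125,0.1163],"delta_rot":[0,0,0.0637]},{"jaw":0,"xyz":[-0.0263,0.2438,0.1163],"delta_rot":[0,0,0.0675]},{"jaw":0,"xyz":[-0.0275,0.2688,0.1163],"delta_rot":[0,0,0.0675]},{"jaw":0,"xyz":[-0.0275,0.275,0.1163],"delta_rot":[0,0,0.0675]},{"jaw":0,"xyz":[-0.0275,0.275,0.1163],"delta_rot":[0,0,0.0675]}]'

```text
time_s: 32.08
tool_pos: [0.5221, 0.2997, 0.2294]
tcp_rot: [[-0.997, -0.078, -0.0], [-0.078, 0.997, -0.0], [0.0, -0.0, -1.0]]
ft_force: [0.1, -0.6, -4.2]
finger_gap: 0.0136
grasp_force: 45.0
```

```bash
python3 blue.py; python3 - <<'E'
from h import *
a=snap('top','t8');b=snap('scene','s8')
A=cv2.resize(a[180:280,140:320],None,fx=3.3,fy=3.3,interpolation=2)
B=cv2.resize(b[120:240,330:510],None,fx=2.2,fy=2.2,interpolation=2)
out=np.zeros((600,600,3),np.uint8);out[:A.shape[0],:A.shape[1]]=A;out[332:332+B.shape[0],:B.shape[1]]=B
cv2.imwrite('pics/c12.png',out[:,:,::-1])
E
```

```text
scene [387 161  24  46 710] [398.6563 185.962 ] z.1 [0.5106 0.2796 0.1   ] z.03 [0.4496 0.3042 0.03  ]
scene [381 167   6  12  41] [383.561  171.8293] z.1 [0.4498 0.2456 0.1   ] z.03 [0.3838 0.2675 0.03  ]
scene [408 208   5   3  11] [409.7273 209.    ] z.1 [0.5991 0.2925 0.1   ] z.03 [0.5454 0.3182 0.03  ]
scene [406 212   6   6  17] [408.4118 213.8824] z.1 [0.616  0.2848 0.1   ] z.03 [0.5637 0.3099 0.03  ]
top [232 192  11   9  73] [236.4384 195.6438] z.1 [0.6198 0.2815 0.1   ] z.03 [0.6352 0.295  0.03  ]
top [248 204   3  11  29] [249.     209.3103] z.1 [0.575  0.2393 0.1   ] z.03 [0.5879 0.2505 0.03  ]
top [231 221   7   2  12] [233.5833 221.4167] z.1 [0.5356 0.2872 0.1   ] z.03 [0.5462 0.3011 0.03  ]
top [239 220  12   8  35] [245.7429 224.7429] z.1 [0.525 0.248 0.1  ] z.03 [0.535  0.2597 0.03  ]
top [235 233   5   6  16] [237.4375 235.0625] z.1 [0.4919 0.2732 0.1   ] z.03 [0.5001 0.2863 0.03  ]
top [246 237   7  11  66] [248.7727 241.8939] z.1 [0.4703 0.2366 0.1   ] z.03 [0.4773 0.2476 0.03  ]
[0.5223 0.2989 0.2296] [ 0.6489 -0.624  -6.0795] 32.175
```

View pics/c12.png

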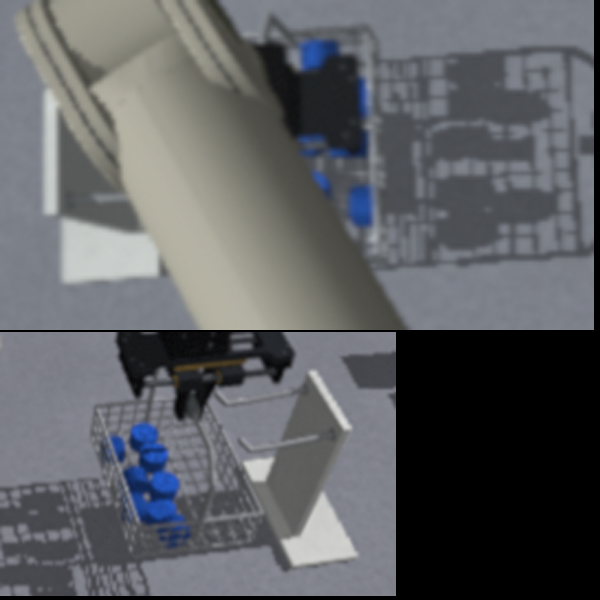

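The basket hangs level in the gripper with all caps, in front of the prongs (scene crop tips (220,400),(245,445)). Advancing over the tips and lowering.

Scaled: 0.088 m / 0.8 = 0.11, -0.007 m / 0.8 = -0.0088.

>>> drive_tool --targets '[{"jaw":0,"xyz":[0,0.01,0],"delta_rot":[0,0,0]},{"jaw":0,"xyz":[-0.0013,0.025,0],"delta_rot":[0,0,0]},{"jaw":0,"xyz":[-0.0025,0.0438,0],"delta_rot":[0,0,0]},{"jaw":0,"xyz":[-0.005,0.0625,0],"delta_rot":[0,0,0]},{"jaw":0,"xyz":[-0.0063,0.0813,0],"delta_rot":[0,0,0]},{"jaw":0,"xyz":[-0.0075,0.0975,0],"delta_rot":[0,0,0]},{"jaw":0,"xyz":[-0.0088,0.1075,0],"delta_rot":[0,0,0]},{"jaw":0,"xyz":[-0.0088,0.11,0],"delta_rot":[0,0,0]},{"jaw":0,"xyz":[-0.0088,0.11,0],"delta_rot":[0,0,0]},{"jaw":0,"xyz":[-0.0088,0.11,-0.0125],"delta_rot":[0,0,0]},{"jaw":0,"xyz":[-0.0088,0.11,-0.025],"delta_rot":[0,0,0]},{"jaw":0,"xyz":[-0.0088,0.11,-0.0375],"delta_rot":[0,0,0]},{"jaw":0,"xyz":[-0.0088,0.11,-0.045],"delta_rot":[0,0,0]},{"jaw":0,"xyz":[-0.0088,0.11,-0.045],"delta_rot":[0,0,0]},{"jaw":0,"xyz":[-0.0088,0.11,-0.045],"delta_rot":[0,0,0]}]'

```text
time_s: 34.15
tool_pos: [0.515, 0.3882, 0.194]
tcp_rot: [[-0.997, -0.078, 0.0], [-0.078, 0.997, 0.0], [-0.001, 0.0, -1.0]]
ft_force: [-0.2, 0.5, -5.0]
finger_gap: 0.0137
grasp_force: 45.0
```

Scaled: -0.0075 m / 0.8 = -0.0094, -0.006 m / 0.8 = -0.0075.

>>> drive_tool --targets '[{"jaw":0,"xyz":[0,0,-0.0025],"delta_rot":[0,0,0]},{"jaw":0,"xyz":[0,0,-0.005],"delta_rot":[0,0,0]},{"jaw":0,"xyz":[0,0,-0.0075],"delta_rot":[0,0,0]},{"jaw":0,"xyz":[0,0,-0.0094],"delta_rot":[0,0,0]},{"jaw":0,"xyz":[0,0,-0.0094],"delta_rot":[0,0,0]},{"jaw":0,"xyz":[0,0,-0.0094],"delta_rot":[0,0,0]}]'

```text
time_s: 34.9
tool_pos: [0.5149, 0.3881, 0.1863]
tcp_rot: [[-0.997, -0.078, 0.0], [-0.078, 0.997, 0.0], [-0.0, 0.0, -1.0]]
ft_force: [-0.8, -0.8, -1.9]
finger_gap: 0.0134
grasp_force: 45.0
```

Scaled: -0.0015 m / 0.8 = -0.0019, -0.001 m / 0.8 = -0.0013.

>>> drive_tool --targets '[{"jaw":0,"xyz":[0,0,-0.0013],"delta_rot":[0,0,0]},{"jaw":0,"xyz":[0,0,-0.0019],"delta_rot":[0,0,0]},{"jaw":0,"xyz":[0,0,-0.0019],"delta_rot":[0,0,0]},{"jaw":0,"xyz":[0,0,-0.0019],"delta_rot":[0,0,0]}]'

```text
time_s: 35.4
tool_pos: [0.5149, 0.3882, 0.186]
tcp_rot: [[-0.997, -0.078, 0.001], [-0.078, 0.997, 0.001], [-0.001, 0.001, -1.0]]
ft_force: [-4.9, -4.1, 7.9]
finger_gap: 0.0138
grasp_force: 45.0
```

Scaled: 0.12 m / 0.8 = 0.15, 0.1 m / 0.8 = 0.125.

>>> drive_tool --targets '[{"jaw":0.2,"xyz":[0,0,0],"delta_rot":[0,0,0]},{"jaw":0.25,"xyz":[0,0,0],"delta_rot":[0,0,0]},{"jaw":0.3,"xyz":[0,0,0],"delta_rot":[0,0,0]},{"jaw":0.4,"xyz":[0,0,0],"delta_rot":[0,0,0]},{"jaw":0.5,"xyz":[0,0,0],"delta_rot":[0,0,0]},{"jaw":0.6,"xyz":[0,0,0],"delta_rot":[0,0,0]},{"jaw":0.6,"xyz":[0,0,0],"delta_rot":[0,0,0]},{"jaw":0.6,"xyz":[0,0,0],"delta_rot":[0,0,0]},{"jaw":0.6,"xyz":[0,0,0.0125],"delta_rot":[0,0,0]},{"jaw":0.6,"xyz":[0,0,0.0375],"delta_rot":[0,0,0]},{"jaw":0.6,"xyz":[0,0,0.075],"delta_rot":[0,0,0]},{"jaw":0.6,"xyz":[0,0,0.125],"delta_rot":[0,0,0]},{"jaw":0.6,"xyz":[0,0,0.15],"delta_rot":[0,0,0]},{"jaw":0.6,"xyz":[0,0,0.15],"delta_rot":[0,0,0]}]'

```text
time_s: 37.15
tool_pos: [0.5154, 0.3886, 0.3069]
tcp_rot: [[-0.997, -0.078, 0.003], [-0.078, 0.997, 0.003], [-0.003, 0.002, -1.0]]
ft_force: [0.3, -0.0, -0.1]
finger_gap: 0.0527
grasp_force: 0.0
```

```bash
python3 blue.py
```

```text
scene [416 168  24  46 616] [427.4805 192.2451] z.1 [0.5415 0.3592 0.1   ] z.03 [0.483  0.3904 0.03  ]
scene [409 175   6  10  32] [412.0625 178.8125] z.1 [0.4852 0.3263 0.1   ] z.03 [0.422  0.3548 0.03  ]
top [213 197   9   8  65] [217.3077 200.6154] z.1 [0.6032 0.3425 0.1   ] z.03 [0.6177 0.3595 0.03  ]
top [206 207  17  13 152] [213.6842 212.4803] z.1 [0.5643 0.3522 0.1   ] z.03 [0.5766 0.3697 0.03  ]
top [200 221  12  10  79] [205.9367 226.    ] z.1 [0.5206 0.3746 0.1   ] z.03 [0.5303 0.3935 0.03  ]
top [214 224   9   8  68] [218.1176 227.5147] z.1 [0.5158 0.3356 0.1   ] z.03 [0.5253 0.3522 0.03  ]
top [200 236  13  21 148] [206.6824 245.2297] z.1 [0.4594 0.369  0.1   ] z.03 [0.4657 0.3875 0.03  ]
top [218 241   6  11  57] [220.4561 246.2807] z.1 [0.4563 0.3254 0.1   ] z.03 [0.4624 0.3414 0.03  ]
[0.5147 0.388  0.3039] [ 0.2258  0.4468 -0.347 ] 37.25
```

Scaled: 0.04 m / 0.8 = 0.05, 0.02 m / 0.8 = 0.025.

>>> drive_tool --targets '[{"jaw":0.6,"xyz":[0,0,0.025],"delta_rot":[0,0,0]},{"jaw":0.6,"xyz":[0,0,0.05],"delta_rot":[0,0,0]},{"jaw":0.6,"xyz":[0,0,0.05],"delta_rot":[0,0,0]},{"jaw":0.6,"xyz":[0,0,0.05],"delta_rot":[0,0,0]},{"jaw":0.6,"xyz":[0,0,0.05],"delta_rot":[0,0,0]},{"jaw":0.6,"xyz":[0,0,0.05],"delta_rot":[0,0,0]},{"jaw":0.6,"xyz":[0,0,0.05],"delta_rot":[0,0,0]},{"jaw":0.6,"xyz":[0,0,0.05],"delta_rot":[0,0,0]}]'

```text
time_s: 38.25
tool_pos: [0.5148, 0.3881, 0.3446]
tcp_rot: [[-0.997, -0.078, -0.0], [-0.078, 0.997, 0.0], [0.0, 0.0, -1.0]]
ft_force: [-0.0, 0.5, 1.4]
finger_gap: 0.0525
grasp_force: 0.0
```

```bash
python3 blue.py; python3 - <<'E'
from h import *
b=robot.capture('scene');g=b.max(2)<50
ys,xs=np.nonzero(g[150:225,195:310]);print(len(ys),xs.mean()+195,ys.mean()+150,ys.min()+150,ys.max()+150)
p=cv2.imread('pics/s7.png')[:,:,::-1];g=p.max(2)<50;ys,xs=np.nonzero(g[150:225,195:310]);print(len(ys),xs.mean()+195,ys.mean()+150)
E
```

```text
scene [416 168  24  46 620] [427.4581 192.271 ] z.1 [0.5416 0.3591 0.1   ] z.03 [0.4831 0.3903 0.03  ]
scene [409 175   6  10  32] [412.0625 178.8125] z.1 [0.4852 0.3263 0.1   ] z.03 [0.422  0.3548 0.03  ]
top [214 197   8   8  64] [217.5 200.5] z.1 [0.6036 0.3419 0.1   ] z.03 [0.6181 0.3589 0.03  ]
top [206 206  17  14 160] [214.15   212.4062] z.1 [0.5646 0.3507 0.1   ] z.03 [0.5769 0.3682 0.03  ]
top [200 220  12  11 100] [205.87 224.99] z.1 [0.5238 0.375  0.1   ] z.03 [0.5338 0.3939 0.03  ]
top [215 224   8   8  63] [218.5556 227.4444] z.1 [0.5161 0.3342 0.1   ] z.03 [0.5256 0.3508 0.03  ]
top [200 236  13  23 180] [206.8056 246.6056] z.1 [0.4551 0.3683 0.1   ] z.03 [0.4612 0.3868 0.03  ]
top [218 241   6  11  57] [220.614 246.   ] z.1 [0.4571 0.3249 0.1   ] z.03 [0.4633 0.3409 0.03  ]
[0.5148 0.3881 0.3446] [0.6428 0.6311 0.4314] 38.35
149 259.43624161073825 183.18791946308724 171 196
187 257.2620320855615 176.3957219251337
```

The basket hangs still with its caps, and the straightedge still stands on the tray. Handing in.

```bash
python3 -c "
from cell import robot
print(robot.finish_job())"
```

```text
the job is handed in; nothing more can be done
None
```

I pushed all eight caps off both channels into the basket, stood the straightedge back in the near channel and hung the basket on both prongs; it was steady at the last camera check, and I handed the job in at about 38 s (no verdict was returned).

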